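# Set the air valve: shut to the stop, then two turns open, hand on the handle

## Task

Set the feed valve of the aeration station by counting turns: turn its handwheel clockwise, seen from above, until the valve is fully shut against its stop, then open it exactly two full turns from there, at no time opening it further than that. Finish still holding the wheel's upright revolving handle between the fingers, with the wheel at rest at that setting, so that the air can be shut off again at once; leave the flask and the film roll on the bench where they are.

Things in the scene. Friction and masses are not known exactly. Their poses are not given: they have to be found in the camera images.
- valve: The valve station: an aluminium base plate 90 x 184 x 10 mm on rubber feet, fixed to the table, carrying a grey globe valve with a vertical stem under a horizontal handwheel. Origin: under the plate's centre on the table surface, exactly below the stem; z up, y along the pipe (a white disc filter stands on the +y side, a small round gauge on the -y side), -x is its front. Nothing but the wheel, its handle and the stem is higher than 126 mm.
- wheel_centre (a point): The point on the handwheel's axis at the middle height of its rim, 136 mm above the table (does not move when the wheel turns). The wheel has a 3-spoke grey rim, 116 mm over all and 12 mm thick, so its top is 142 mm above the table; the hub nut reaches 148 mm.
- wheel (a joint): Angle of the handwheel in rad, counted over several turns: 0 = fully shut against the stop (a hard stop), growing as the valve opens, anticlockwise seen from above; 2 pi per turn, the valve can open 4 turns. At 0 the handle stands on the valve's front, -x side; at value a it stands at the valve's -x direction turned by a anticlockwise. It starts between 0.8 and 1.8 turns open. Turning takes about 0.15 N m (some 3 to 4 N at the handle); it stays where it is left.
- handle_grip (a point): Middle of the revolving handle: a black upright cylinder of 20 mm diameter and 54 mm length that stands on the wheel 46 mm from its axis, from 145 to 199 mm above the table; this point is 30 mm above its foot, 175 mm above the table. The handle spins freely about its own upright axis, so that fingers holding it can go round the wheel's circle without turning.
- stem_top (a point): Top end of the threaded steel stem, 10 mm in diameter, on the wheel's axis; it does not turn but rises 4 mm per turn out of the hub: 154 mm above the table when shut, 162 mm at two turns open.
- culture_flask: Bystander: conical glass flask with white stopper, 87 mm wide, 197 mm tall; origin at the centre of its foot.
- film_roll: Bystander: roll of sealing film standing upright, 58 mm diameter, 52 mm tall; origin at the centre of its underside.
- focus_stand: Fixed furniture to keep clear of: grey microscope stand with an upright column, 140 x 110 mm on the table, 277 mm tall; origin at the centre of its underside. Pass above it or round it.

How it is judged:
By the outcome, as a careful person would: the job done as asked, in the order asked, and still so for the second after the job is handed in, while the arm keeps its last pose, push and grip.
It also fails if it takes over 72 s, if anything falls off the work surface, if the arm or the gripper's body presses on something with over 40 N, if the wrist force passes 120 N, or if a joint passes its speed limit or range.

## Robot

A 6-joint arm with a two-finger parallel gripper is mounted at the origin on the work surface; the furniture and walls round the work are solid. World frame = base frame: x ahead of the robot, y to its left, z up, the work surface at z = 0. Lengths are in m, angles in degrees, forces in N, time in s.
With the tool pointing down it reaches from about 0.325 to 0.775 m from the base axis. Payload 5.5 kg.
Tool frame: the origin (TCP) lies at the centre of the arm's flange, where the gripper is bolted on; the fingertips stand 182 mm ahead of it and the grasp point (between the pads) lies 163 mm ahead of it; z points along the fingers, y is the line along which they close (so a half turn about z gives the same grasp; the last joint's range is limited). The gripper opens to 88 mm and grips with 3 to 60 N. Pads are 20 mm wide; open, the fingers measure 115 mm over their backs; the gripper's body (75 mm by 178 mm) begins 61 mm behind the grasp point.
Start: joints at [70.835, 5.22, 70.514, -0, 104.267, -3.249], TCP at [0.165, 0.577, 0.405] pointing down, gripper open.
Joint ranges: [-164.24, 164.24], [-49.07, 125.15], [9.68, 141.18], [-86.29, 266.29], [3.28, 154.24], [-151.56, 151.56]. Speed limits (degrees/s): [147.25, 147.25, 172.46, 180, 180, 180].

## Interface

Orientations are given as [roll, pitch, yaw] about the fixed x, y, z axes, in that order (R = Rz(yaw) Ry(pitch) Rx(roll)).
In Python, from station import r gives the robot as it stands. The module is installed in compiled form; this text tells all that it offers. Calls block until the motion is done:
- r.reach(position, orientation): joint-space move of the TCP to a pose.
- r.servo_line(position, rotation=None, speed=0.15): straight line of the TCP; rotation=None keeps the orientation; speed is the mean speed in m/s.
- r.move_joints(angles): joint-space move.
- r.let_go() and r.grab(squeeze=None): open the fingers fully, or close them until they stop; squeeze is the grip in N (None keeps the last).
- r.wait(seconds).
- r.inverse_kinematics(position, orientation): joint angles nearest the present ones, or None.
- r.sense(): the state.
- r.snapshot(name): name is "scene" or "top" or "wrist"; returns a dict with "frame" (420x560x3 uint8, red, green, blue), "fx", "fy", "cx", "cy" (pixels), "R" (3x3) and "t" (3): a world point X has camera coordinates R X + t. Camera axes: x right, y down, z forward; pixel columns grow to the right and rows downward; lengths in m; the calibration is good to about 2 mm. A picture is of the moment at which its call begins. There is no depth.
A pose or a line that the arm cannot do raises r.IKError and nothing moves.
- r.hand_in(): hands the job in; it is judged then, once.
The state is a dict: "clock": time; "joints": joint angles; "joint_vel": joint speeds; "joint_torque": joint torques, N m; "tcp_pos": TCP position; "orientation": TCP orientation; "contact_force": force on the tool from outside, world axes, zero at the start; "torque": the same for the moment, N m; "opening": finger opening in m; "gripper_force": force on a finger pad.
Only numpy, scipy, OpenCV 4.12 (cv2) and the standard library are available. Lean on these libraries where they do the work, as an engineer would, in place of code of your own. Each camera call takes 0.05 s, during which the arm holds its last target. There are 200 camera calls.

## Working session

There is one attempt and no reset: what is moved stays moved. The work goes in short steps, each a Python script; the robot and the scene stay as the last script left them, time stands still between calls to the robot, and variables do not carry over. Pictures are saved under pics/ and viewed, at most 10 in all, crops included, and the job is handed in when it is done.

```bash
mkdir -p pics
python3 - <<'E'
from station import r
import cv2,pickle
for n in("scene","top"):
    s=r.snapshot(n); pickle.dump(s,open(n+".pkl","wb")); cv2.imwrite(f"pics/{n}1.png",s["frame"][:,:,::-1])
    print(n,s["fx"],s["cx"],s["cy"],s["R"],s["t"])
print(r.sense())
E
```

```text
scene 412.9993937578053 276.9080774598355 201.66999231605013 [[-0.92213248 -0.38646413  0.01780934]
 [-0.30546424  0.69906689 -0.64652693]
 [ 0.23740955 -0.6016236  -0.76268326]] [0.38987983 0.17555464 1.19592216]
top 526.5609403533989 281.00891724826255 217.60132726213925 [[-0.06950849 -0.99757324  0.00402533]
 [-0.97448663  0.06703555 -0.21420096]
 [ 0.21341131 -0.01881141 -0.97678132]] [0.0752445  0.43026653 1.4128719 ]
{'clock': 0.1, 'joints': array([ 7.08358881e+01,  5.25805243e+00,  7.05741054e+01, -5.39890219e-04,
        1.04266003e+02, -3.24831665e+00]), 'joint_vel': array([-0.01263189, -0.12999647, -0.16592069, -0.00675934,  0.01718594,
        0.03576885]), 'joint_torque': array([ 2.39235822e-03, -4.47857094e+01, -4.07568634e+01,  6.99700112e-02,
        2.85031280e-02, -1.23200307e-04]), 'tcp_pos': array([0.16455148, 0.57704921, 0.40363605]), 'orientation': array([-1.79901967e+02, -5.03949314e-03,  1.64084068e+02]), 'contact_force': array([-0.19802122,  0.10695268, -0.44609942]), 'torque': array([0.01674433, 0.0089637 , 0.00912393]), 'gripper_force': 0.0, 'opening': 0.08770801746327565}
```

View pics/scene1.png

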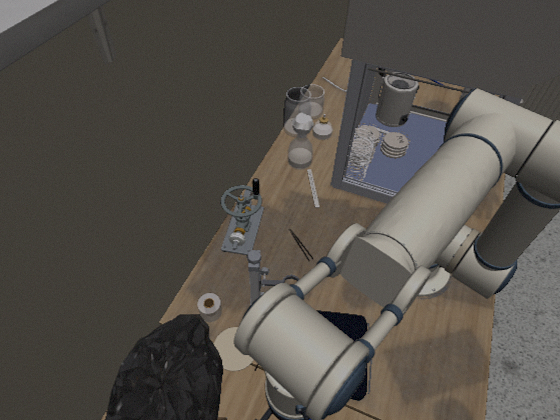

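View pics/top1.png

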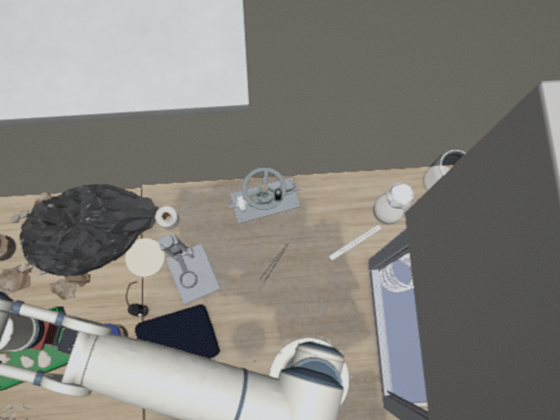

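The valve wheel is at about (265,188) in "top" and (241,202) in "scene". The black handle is at (256,187) in "scene" and about (278,194) in "top". The microscope stand is at (190,270) in "top".

```bash
cat > h.py <<'E'
import numpy as np
def ray(s,u,v,z):
    R,t=s["R"],s["t"]; C=-R.T@t
    d=R.T@np.array([(u-s["cx"])/s["fx"],(v-s["cy"])/s["fy"],1]); return C+d*(z-C[2])/d[2]
def proj(s,X):
    c=s["R"]@np.asarray(X)+s["t"]; return np.array([s["fx"]*c[0]/c[2]+s["cx"],s["fy"]*c[1]/c[2]+s["cy"]])
E
python3 - <<'E'
import pickle,cv2,numpy as np
from h import *
a=pickle.load(open("scene.pkl","rb"));b=pickle.load(open("top.pkl","rb"))
print("top",ray(b,265,188,.136),"scene",ray(a,241,202,.136))
A=cv2.resize(a["frame"][165:260,205:285],None,fx=5,fy=5,interpolation=2)
B=cv2.resize(b["frame"][150:245,220:300],None,fx=5,fy=5,interpolation=2)
cv2.imwrite("pics/crop1.png",np.hstack([A,B])[:,:,::-1])
E
```

```text
top [0.49725707 0.0835261  0.136     ] scene [0.4954947  0.09248213 0.136     ]
```

View pics/crop1.png

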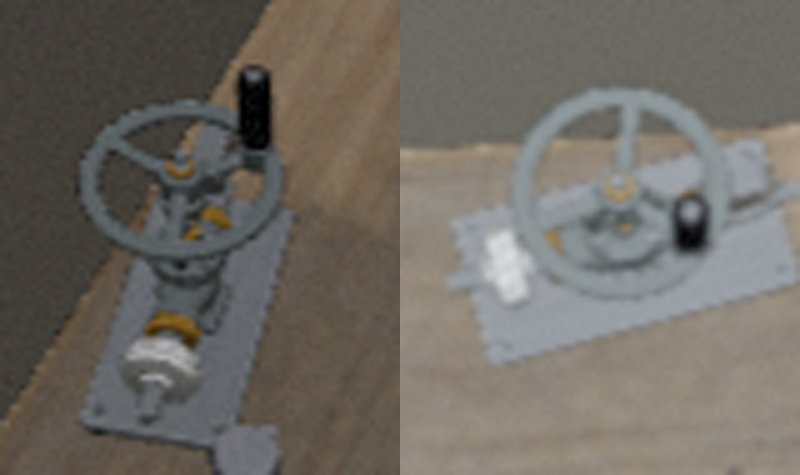

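Crop: in "top" the wheel centre is at (264,188.5), the handle top at (278,192) and its foot at (278,199). The plate's front edge runs from (238,222.6) to (300,206.6), with the white filter to the left (+y). In "scene" the wheel centre is at (241.5,200.8) and the handle top at (256,179.4).

Run:
```python
import pickle
from h import *
from scipy.optimize import least_squares as ls
a=pickle.load(open("scene.pkl","rb"));b=pickle.load(open("top.pkl","rb"))
def tri(pa,pb): 
    s=ls(lambda X:np.r_[proj(a,X)-pa,proj(b,X)-pb],[.5,.08,.15]); return s.x,s.fun
c=tri((241.5,200.8),(264,188.5)); h=tri((256,179.4),(278,192)); print("centre",c,"handle top",h)
print(ray(a,241.5,200.8,.136),ray(b,264,188.5,.136), ray(b,278,192,.199),ray(a,256,179.4,.199))
p,q=ray(b,238,222.6,.013),ray(b,300,206.6,.013); d=p-q; print("plate y dir deg",np.degrees(np.arctan2(d[1],d[0])),p,q)
v=ray(b,278,192,.199)-ray(b,264,188.5,.136); print("radius",np.hypot(*v[:2]),"bearing",np.degrees(np.arctan2(v[1],v[0])))
for u in [(168,253),(205,245),(218,292),(185,303)]: print("stand",ray(b,*u,.01))
print("column top?",ray(b,168,242,.277),ray(a,254,257,.277))
```

```text
centre (array([0.49687573, 0.08628574, 0.13375224]), array([ 0.06356268,  0.0233004 , -0.01495933, -0.06177776])) handle top (array([0.46679351, 0.05125998, 0.20007191]), array([ 0.02023627,  0.00739306, -0.00450995, -0.01929777]))
[0.49614223 0.08795916 0.136     ] [0.49607704 0.08623439 0.136     ] [0.46703266 0.05123398 0.199     ] [0.46729748 0.05034534 0.199     ]
plate y dir deg 100.8992168971378 [0.43565542 0.16712251 0.013     ] [ 0.47005572 -0.01152885  0.013     ]
radius 0.0454819165194948 bearing -129.68690661174332
stand [0.36293307 0.36721933 0.01      ]
stand [0.37846423 0.26309891 0.01      ]
stand [0.24494152 0.23245231 0.01      ]
stand [0.22126276 0.32402058 0.01      ]
column top? [0.34463232 0.31284328 0.277     ] [0.3452237  0.32306468 0.277     ]
```

Both views agree: centre (0.496,0.087), handle (0.467,0.051) at radius 45.5 mm. The valve yaw is 10.9°, so the wheel stands at 39° + 1 turn. Next I move above the handle and look.

Run:
```python
from station import r
import cv2,pickle,numpy as np
p=r.sense()["tcp_pos"]
r.servo_line([p[0],p[1],.50],speed=.25)
for yaw in(10.9,-169.1):
    print(yaw,r.inverse_kinematics([.467,.051,.50],[180,0,yaw]))
r.reach([.467,.051,.50],[180,0,10.9])
r.servo_line([.467,.051,.43],speed=.15)
s=r.sense();print(s["clock"],s["tcp_pos"],s["orientation"],s["joints"],s["contact_force"])
w=r.snapshot("wrist");t=r.snapshot("scene")
pickle.dump(w,open("w.pkl","wb"))
from h import proj
print(proj(w,[.467,.051,.199]))
cv2.imwrite("pics/hover.png",np.hstack([w["frame"],t["frame"][100:300,150:350].repeat(2,0).repeat(2,1)[:400].copy() if 0 else cv2.resize(t["frame"][110:300,190:300],(240,420))])[:,:,::-1])
```

```text
10.9 [ 2.08204101e+00 -1.22662786e+01  7.74924522e+01 -2.54444375e-14
  1.14773826e+02  8.11820410e+01]
-169.1 [  2.08204101 -12.26627862  77.49245216   0.         114.77382646
 -98.81795899]
3.425 [0.46696821 0.05125374 0.43075256] [ 1.79994121e+02 -4.02914851e-02  1.09340944e+01] [ 2.11305910e+00 -1.44132207e+01  8.64545521e+01  3.88501957e-04
  1.07917952e+02  8.11790864e+01] [ 0.76778007 -0.55519351  1.04567775]
[277.53932054 239.1934681 ]
```

View pics/hover.png

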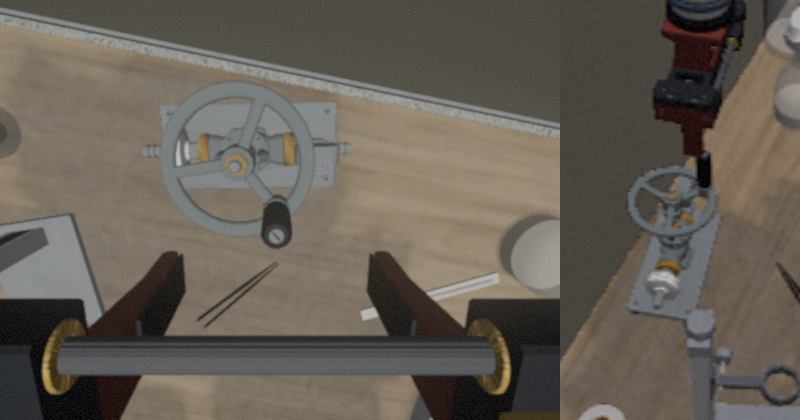

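The wrist view shows the handle top at (277,238), where (277.5,239.2) was predicted. The wheel centre is at about (237.5,159) and the plate edges lie level, so yaw is good. I descend and grab.

Run:
```python
from station import r
import pickle
from h import *
w=pickle.load(open("w.pkl","rb"))
print("wheel c",ray(w,237.5,159,.136),"handle",ray(w,277,238,.199))
p,q=ray(w,160,188,.013),ray(w,337,186,.013);d=p-q;print("plate yaw",np.degrees(np.arctan2(d[1],d[0]))-90)
r.servo_line([.467,.051,.340],speed=.08)
s=r.sense();print(s["clock"],s["tcp_pos"],s["contact_force"])
r.grab(25); r.wait(.2)
s=r.sense();print(s["clock"],s["tcp_pos"],s["contact_force"],s["opening"],s["gripper_force"])
```

```text
wheel c [0.50121587 0.08777614 0.136     ] handle [0.46769286 0.05146944 0.199     ]
plate yaw 11.635388728613876
4.8 [0.46710469 0.05101401 0.34074532] [-1.1137699   0.91409789 -0.65557848]
6.0583 [0.4669867  0.051079   0.33996659] [-0.57760721  0.65631252 -0.32446826] 0.019018072951801544 24.999988780616462
```

```bash
cat > turn.py <<'E'
from station import r
import numpy as np
C=np.array([.4965,.087]); Z=.340; RAD=.046
def step(b,rho,v=.05):
    """move the gripped handle to bearing b (deg) on radius rho; returns measured bearing, radius, radial and tangential (ccw+) force"""
    e=np.array([np.cos(np.radians(b)),np.sin(np.radians(b))])
    r.servo_line([*(C+rho*e),Z],speed=v)
    s=r.sense(); d=s["tcp_pos"][:2]-C; m=np.degrees(np.arctan2(d[1],d[0])); m=b+(m-b+180)%360-180
    f=s["contact_force"][:2]; d/=np.hypot(*d); 
    return m,np.hypot(*(s["tcp_pos"][:2]-C))*1e3,f@d,f@np.array([-d[1],d[0]]),s
E
python3 - <<'E'
from turn import *
s=r.sense();d=s["tcp_pos"][:2]-C;b=np.degrees(np.arctan2(d[1],d[0]));print(b,np.hypot(*d))
rho=np.hypot(*d)
for k in range(10):
    b-=10; m,R,fr,ft,s=step(b,rho); rho=np.clip(rho+1e-4*fr,.043,.049)
    print("%.1f m%.2f R%.2f rho%.2f fr%.1f ft%.1f fz%.1f t%.2f op%.4f"%(b,m,R,rho*1e3,fr,ft,s["contact_force"][2],s["clock"],s["opening"]))
E
```

```text
-129.4071067309429 0.04649035523964527
-139.4 m-139.65 R46.44 rho46.42 fr-0.7 ft-0.5 fz-0.7 t6.38 op0.0195
-149.4 m-149.67 R46.32 rho46.19 fr-2.3 ft-0.6 fz-0.1 t6.68 op0.0194
-159.4 m-159.59 R46.13 rho45.94 fr-2.5 ft-0.4 fz-1.5 t6.99 op0.0195
-169.4 m-169.54 R45.95 rho45.78 fr-1.5 ft-0.3 fz-1.1 t7.30 op0.0196
-179.4 m-179.56 R45.80 rho45.58 fr-2.0 ft-1.4 fz-0.8 t7.61 op0.0193
-189.4 m-189.57 R45.63 rho45.52 fr-0.6 ft-0.6 fz-0.2 t7.92 op0.0194
-199.4 m-199.61 R45.54 rho45.33 fr-1.9 ft-0.7 fz-0.6 t8.22 op0.0200
-209.4 m-209.63 R45.38 rho45.31 fr-0.2 ft-0.9 fz-0.9 t8.53 op0.0194
-219.4 m-219.62 R45.33 rho45.30 fr-0.1 ft-0.7 fz0.4 t8.84 op0.0193
-229.4 m-229.60 R45.28 rho45.19 fr-1.1 ft-0.8 fz0.9 t9.15 op0.0196
```

Run:
```python
from station import r
import cv2,numpy as np
a=r.snapshot("scene")["frame"][150:260,200:300];b=r.snapshot("wrist")["frame"]
cv2.imwrite("pics/t1.png",np.hstack([cv2.resize(a,(382,420)),cv2.resize(b[:,100:500],(400,420))])[:,:,::-1])
```

```text
(no output)
```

View pics/t1.png

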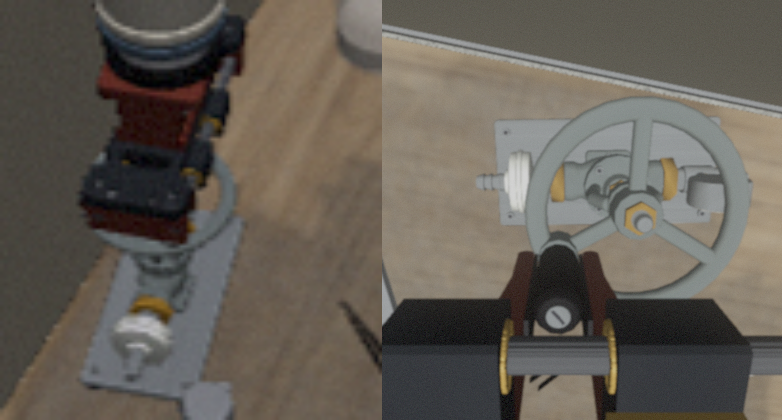

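The handle sits between the pads (wrist crop around (560,290)) and the wheel turns with it. I continue clockwise to the stop.

Run:
```python
from turn import *
import json
b=-229.41;rho=.0452
while b>-560:
    fine=b<-512
    b-=2 if fine else 10
    m,R,fr,ft,s=step(b,rho,.02 if fine else .05); rho=np.clip(rho+1e-4*fr,.043,.049)
    print("%.1f m%.2f R%.2f fr%.1f ft%.1f fz%.1f t%.2f"%(b,m,R,fr,ft,s["contact_force"][2],s["clock"]))
    if ft>12 or abs(fr)>25: break
json.dump([b,rho],open("st.json","w")); print(s["opening"])
```

```text
-239.4 m-239.58 R45.20 fr-0.9 ft-0.3 fz0.3 t9.56
-249.4 m-249.62 R45.14 fr0.1 ft-0.9 fz-0.8 t9.87
-259.4 m-259.61 R45.15 fr-0.1 ft0.7 fz0.2 t10.18
-269.4 m-269.58 R45.16 fr0.1 ft0.2 fz-0.7 t10.48
-279.4 m-279.59 R45.17 fr1.3 ft-0.4 fz-0.4 t10.79
-289.4 m-289.63 R45.25 fr1.9 ft-0.2 fz0.2 t11.10
-299.4 m-299.66 R45.39 fr0.1 ft-0.8 fz-0.3 t11.41
-309.4 m-309.64 R45.45 fr0.7 ft0.0 fz-1.0 t11.72
-319.4 m-319.66 R45.56 fr1.9 ft-0.5 fz0.4 t12.03
-329.4 m-329.69 R45.71 fr0.5 ft-0.3 fz-1.2 t12.33
-339.4 m-339.70 R45.80 fr2.0 ft-0.6 fz-0.1 t12.64
-349.4 m-349.71 R45.99 fr1.5 ft-0.1 fz-1.2 t12.95
-359.4 m-359.70 R46.12 fr1.2 ft0.4 fz-0.1 t13.26
-369.4 m-369.73 R46.26 fr1.8 ft-0.0 fz0.1 t13.57
-379.4 m-379.69 R46.41 fr1.1 ft-0.5 fz0.3 t13.88
-389.4 m-389.70 R46.55 fr1.7 ft-1.3 fz0.0 t14.18
-399.4 m-399.65 R46.67 fr1.7 ft-0.6 fz0.3 t14.50
-409.4 m-409.62 R46.78 fr-0.4 ft-1.5 fz0.5 t14.82
-419.4 m-419.68 R46.79 fr-0.9 ft-0.9 fz1.2 t15.13
-429.4 m-429.71 R46.78 fr1.4 ft-1.7 fz2.1 t15.45
-439.4 m-439.69 R46.83 fr0.1 ft-0.5 fz0.2 t15.77
-449.4 m-449.71 R46.80 fr0.0 ft-2.1 fz1.1 t16.08
-459.4 m-459.68 R46.80 fr-0.2 ft-1.5 fz0.8 t16.40
-469.4 m-469.70 R46.74 fr-1.4 ft-1.4 fz0.3 t16.72
-479.4 m-479.65 R46.64 fr-2.2 ft-0.6 fz1.2 t17.03
-489.4 m-489.60 R46.48 fr-1.9 ft-0.8 fz0.6 t17.35
-499.4 m-499.57 R46.32 fr-1.3 ft-0.5 fz0.6 t17.66
-509.4 m-509.55 R46.20 fr-1.4 ft-0.5 fz-0.0 t17.97
-519.4 m-519.58 R46.06 fr-0.3 ft-0.3 fz-0.6 t18.27
-521.4 m-521.13 R46.03 fr-1.2 ft2.5 fz0.2 t18.52
-523.4 m-523.34 R45.96 fr0.1 ft2.9 fz-0.4 t18.77
-525.4 m-525.57 R45.95 fr-0.7 ft2.3 fz-0.8 t19.02
-527.4 m-527.39 R45.89 fr0.8 ft3.2 fz0.3 t19.27
-529.4 m-528.19 R45.93 fr0.4 ft9.0 fz0.2 t19.52
-531.4 m-529.00 R45.92 fr0.5 ft16.5 fz0.2 t19.77
0.01938715128189997
```

The stop is found: force rises to 16.5 N at bearing about -528° against -529° expected. The radius log puts the true centre 0.8 mm from my estimate. I save a wrist picture at shut for comparison, then open 2 turns, slowing near the end.

Run:
```python
import turn
from turn import *
import cv2,pickle
cv2.imwrite("pics/shut.png",r.snapshot("wrist")["frame"][:,:,::-1]); pickle.dump(r.sense(),open("shut.pkl","wb"))
d0=np.radians(-527.2); P=C+.04592*np.array([np.cos(d0),np.sin(d0)])
turn.C[:]=[.49671,.08620]; q=P-turn.C; b0=np.degrees(np.arctan2(q[1],q[0])); print("stop bearing",b0,np.hypot(*q))
b,rho,end=b0,RAD,b0+720
while b<end-.01:
    left=end-b; h=min(10,left-12) if left>12.1 else min(2,left)
    b+=h; m,R,fr,ft,s=step(b,rho,.05 if left>12.1 else .02); rho=np.clip(rho+5e-5*fr,.0445,.0475)
    print("a%.1f m%.2f R%.2f fr%.1f ft%.1f fz%.1f t%.2f"%(b-b0,m-b0,R,fr,ft,s["contact_force"][2],s["clock"]))
    if abs(ft)>15 or abs(fr)>20: print("STOP");break
r.wait(.3);s=r.sense();d=s["tcp_pos"][:2]-turn.C;print((np.degrees(np.arctan2(d[1],d[0]))-b0+180)%360-180,s["contact_force"],s["opening"],s["gripper_force"],s["clock"])
cv2.imwrite("pics/end.png",r.snapshot("wrist")["frame"][:,:,::-1])
a,e=cv2.imread("pics/shut.png"),cv2.imread("pics/end.png")
cv2.imwrite("pics/cmp.png",np.hstack([a[:,100:500],e[:,100:500]]))
```

```text
stop bearing -168.23070020354004 0.04595497806864648
a10.0 m9.88 R45.97 fr0.7 ft-0.1 fz0.6 t20.20
a20.0 m20.06 R45.99 fr0.9 ft-0.4 fz0.8 t20.51
a30.0 m30.26 R46.02 fr1.2 ft-0.5 fz0.7 t20.82
a40.0 m40.26 R46.05 fr-0.3 ft0.9 fz-0.1 t21.12
a50.0 m50.23 R46.04 fr-0.9 ft0.2 fz-0.7 t21.43
a60.0 m60.18 R46.03 fr-1.8 ft1.8 fz1.2 t21.74
a70.0 m70.18 R46.01 fr-1.1 ft1.2 fz-0.3 t22.05
a80.0 m80.16 R45.96 fr0.0 ft1.2 fz0.1 t22.36
a90.0 m90.17 R45.97 fr-0.1 ft0.3 fz-0.3 t22.67
a100.0 m100.18 R45.93 fr-0.4 ft0.4 fz-0.0 t22.98
a110.0 m110.17 R45.94 fr1.3 ft1.3 fz-0.0 t23.28
a120.0 m120.21 R45.95 fr0.3 ft1.5 fz0.1 t23.59
a130.0 m130.21 R45.95 fr1.0 ft0.3 fz1.4 t23.90
a140.0 m140.24 R45.99 fr0.4 ft0.5 fz1.2 t24.21
a150.0 m150.26 R46.00 fr-1.1 ft1.0 fz1.2 t24.52
a160.0 m160.25 R45.98 fr-1.3 ft0.8 fz0.2 t24.82
a170.0 m170.26 R45.95 fr-0.2 ft1.4 fz0.5 t25.13
a180.0 m180.26 R45.96 fr0.9 ft0.2 fz1.0 t25.44
a190.0 m190.28 R45.99 fr-0.4 ft0.1 fz0.8 t25.75
a200.0 m200.31 R45.99 fr1.5 ft0.4 fz1.1 t26.06
a210.0 m210.30 R46.03 fr-0.0 ft0.6 fz0.9 t26.37
a220.0 m220.28 R46.04 fr0.0 ft0.4 fz0.0 t26.68
a230.0 m230.
[... 2028 characters left out ...]
fz1.0 t39.93
a660.0 m660.22 R46.00 fr-0.3 ft1.2 fz1.6 t40.24
a670.0 m670.23 R45.99 fr1.2 ft1.7 fz-0.4 t40.55
a680.0 m680.21 R46.02 fr-0.2 ft0.7 fz0.2 t40.86
a690.0 m690.22 R46.03 fr-0.9 ft-0.0 fz0.1 t41.17
a700.0 m700.18 R46.02 fr-1.3 ft0.1 fz0.1 t41.48
a708.0 m708.14 R45.98 fr-1.1 ft-0.3 fz1.1 t41.75
a710.0 m709.74 R45.97 fr-0.1 ft-4.1 fz-0.3 t42.00
a712.0 m711.96 R45.97 fr-0.8 ft-2.4 fz0.1 t42.25
a714.0 m714.19 R45.94 fr-0.4 ft-2.7 fz0.7 t42.50
a716.0 m716.20 R45.93 fr-0.2 ft-2.5 fz0.6 t42.75
a718.0 m718.21 R45.91 fr1.3 ft-2.0 fz-0.1 t43.00
a720.0 m720.20 R45.95 fr1.1 ft-3.2 fz0.5 t43.25
0.13587383352594884 [-1.62337742  0.52412644  0.3456043 ] 0.019642337615975447 25.000165517230926 43.55
```

View pics/cmp.png

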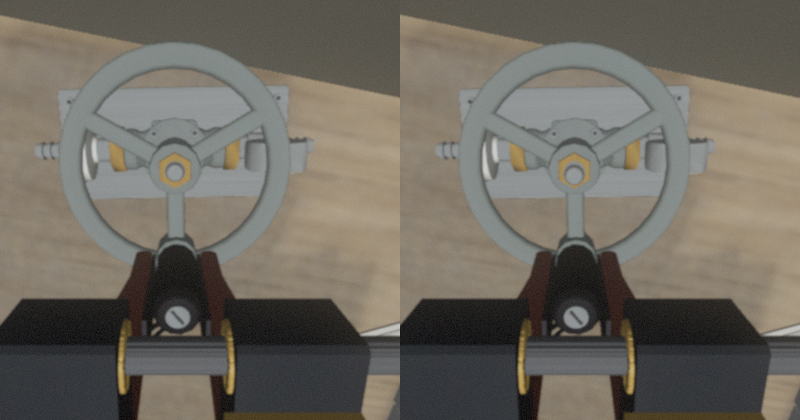

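The two wrist views, shut and now, match: same spoke and handle direction (handle at about (177,318) in both), with the stem visibly higher now. The wheel is two turns open, at rest and held.

```bash
python3 -c "
from station import r
print(r.hand_in())"
```

```text
the job is handed in; nothing more can be done
None
```

I shut the valve against its stop, opened it two full turns (within about half a degree by arm position), and handed the job in at 43.6 s with the handle still held and the wheel at rest; the flask and film roll were not touched.

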